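Start the loaded benchtop centrifuge

ROBOT

A 6-joint arm with a two-finger parallel gripper is mounted at the origin on the work surface. World frame = base frame: x ahead of the robot, y to its left, z up, the work surface at z = 0. Lengths are in m, angles in rad, forces in N, time in s.
With the tool pointing down it reaches from about 0.15 to 0.775 m from the base axis. Payload 6.1 kg.
Tool frame: the origin (TCP) lies midway between the tips of the shut fingers; the grasp point (between the pads) lies 19 mm behind it; z points along the fingers, y is the line along which they close (so a half turn about z gives the same grasp; the last joint's range is limited). The gripper opens to 85 mm and grips with 20 to 120 N. Pads are 22 mm wide; open, the fingers measure 114 mm over their backs; the gripper's body (76 mm by 85 mm) begins 54 mm behind the grasp point. The pads swing forward as they close: fully open they stand 13 mm farther back than shut.
Start: joints at [-1.15, 0.126, -0.04, 1.405, 0, 1.571], TCP at [0.214, -0.479, 0.231] pointing down, gripper open.
Joint ranges: [-2.72, 2.72], [-0.95, 1.95], [-1.27, 1.35], [-1.78, 2.02], [-1.46, 1.47], [-3.14, 3.14]. Speed limits (rad/s): [2.39, 2.39, 3.01, 3.14, 3.14, 3.14].

INTERFACE

Orientations are given as a 3x3 rotation matrix whose columns are the frame's x, y, z axes.
In Python, from rig import r gives the robot as it stands. The module is installed in compiled form; this text tells all that it offers. Calls block until the motion is done:
- r.reach(position, orientation): joint-space move of the TCP to a pose.
- r.move_straight(position, ori=None, vel=0.15): straight line of the TCP; ori=None keeps the orientation; vel is the mean speed in m/s.
- r.move_j(angles): joint-space move.
- r.move_gripper(opening, newtons=None): opening from 0.0 (shut) to 1.0 (fully open); newtons is the grip in N (None keeps the last); returns when the fingers have stopped.
- r.dwell(seconds).
- r.ik(position, orientation): joint angles nearest the present ones, or None.
- r.camera(name): name is "scene" or "top"; returns a dict with "frame" (400x640x3 uint8, red, green, blue), "z_map" (400x640 float32, m along the optical axis (not along the pixel's ray), 0 where there is no reading), "camera_matrix" (3x3 intrinsics, pixels), "rvec" (rotation vector, rad) and "tvec" (3), from world to camera coordinates, as OpenCV has them. Camera axes: x right, y down, z forward; pixel columns grow to the right and rows downward; lengths in m; the calibration is good to about 2 mm. A picture is of the moment at which its call begins.
A pose or a line that the arm cannot do raises r.Unreachable and nothing moves.
- r.sign_off(): hands the job in; it is judged then, once.
Readings, each from a call of its own:
- r.read_time(): time.
- r.read_joints(): joint angles.
- r.read_dq(): joint speeds.
- r.read_joint_efforts(): joint torques, N m.
- r.read_ee_pos(): TCP position.
- r.read_ee_rot(): TCP orientation.
- r.read_contact_force(): force on the tool from outside, world axes, zero at the start.
- r.read_ft_torque(): the same for the moment, N m.
- r.read_opening(): opening from 0.0 (shut) to 1.0 (fully open).
- r.read_grip_force(): force on a finger pad.
Only numpy, scipy, OpenCV 4.12 (cv2) and the standard library are available. Lean on these libraries where they do the work, as an engineer would, in place of code of your own. Each camera call takes 0.05 s, during which the arm holds its last target. There are 200 camera calls.

TASK

The small centrifuge is loaded, switched off and its lid stands open. With closed fingers and without grasping anything, press its black mains rocker fully over to on (the half nearer the lid goes down), then ease the lid down from above until it is fully shut without slamming it, and then press the green start key and let it go. Leave the red and blue keys and the things standing round the centrifuge alone, do not press start before the lid is shut, and do not lift the lid or take hold of it from underneath.

Things in the scene. Friction and masses are not known exactly. Their poses are not given: they have to be found in the camera images.
- centrifuge: White benchtop centrifuge, fixed: 320 mm deep (x), 240 mm wide (y), flat deck 150 mm above the bench with the rotor bowl sunk in it; the lid is hinged at its rear. Origin: middle of the footprint at bench height; x points from its front (robot side) to its rear, y to the left, z up.
- console: Dark control panel on the centrifuge's front 115 mm, rising rearward at 15 degrees from height 119 mm to the deck. Origin: middle of its front edge, on the surface; x up the slope, z out of the panel. Rocker and keys lie in one row at x = 42 mm: rocker at y = +85, blue key +10, red key -40, green key -90 mm.
- rocker (a joint): Black mains rocker switch, 30 mm long up the slope, 22 mm wide, shaped like a shallow V, in a flat bezel standing 2 mm off the panel. rad: 0 = off (near half down), 0.4 = on (half nearer the lid down). Stiff pivot, no snap: it stays where it is left, so press it right over; about 3 to 5 N on the raised half turns it. On counts from 0.3.
- rocker_far (a point): Point on top of the rocker's raised far half (the half nearer the lid), 8 mm up the slope from its pivot; moves with the rocker. Off: about 9 mm above the panel; on: about 5 mm above it.
- lid (a joint): Lid angle, rad: 0 = fully shut on the deck, larger = more open, 1.3 = stop; starts about 0.5 to 0.85. Stiff friction hinge (0.45 N m, lid 0.36 kg): it stays where it is left, and a few newtons down on the front edge move it.
- lid_hinge (a point): Middle of the lid's hinge axis, at the rear of the deck, 150 mm above the bench; the axis runs along the centrifuge's y. The lid extends from here 185 mm forward when shut.
- lid_lip (a point): Middle of the top front edge of the white lid (215 mm wide, 22 mm thick, top face flat, round clear window); the front 15 mm is a finger lip 150 mm wide and 10 mm thick, flush with the top face. The point is 185 mm from the hinge axis along the lid and 22 mm above the lid's underside. When shut it is 172 mm above the bench. Moves with the lid.
- start_key (a joint): Travel of the green start key, m: 0 = up, 0.005 = fully down along the panel normal. Spring return: 1.5 N to start moving, 4.5 N fully down. Counts as pressed beyond 0.0035.
- start_key_top (a point): Centre of the top of the green start key, 26 mm wide (y) and 22 mm up the slope, 8 mm above the panel when up; moves with it.
- stop_key (a joint): Travel of the red stop key, m, same make as the start key: 0 = up. Leave alone.
- stop_key_top (a point): Centre of the top of the red stop key, 50 mm to the left (+y) of the green one.
- open_key (a joint): Travel of the blue lid-release key, m, same make: 0 = up. Leave alone.
- open_key_top (a point): Centre of the top of the blue lid-release key, 50 mm to the left (+y) of the red one.
- jar: Loose specimen jar with an orange cap, 56 mm across, 75 mm tall; origin under its centre. Bystander.
- cassettes: Loose stack of tissue cassettes, five yellow and two pale blue, 40 x 28 x 42 mm; origin under its centre. Bystander.
- tube_rack: Loose blue tube rack with eight capped tubes, 110 x 60 mm, 76 mm tall; origin under its centre. Bystander.
- bowl: Loose teal bowl, 110 mm across the rim, 50 mm tall; origin under its centre. Bystander.

How it is judged:
On the way, in this order (a step that is already met when the one before it is completed fails the run):
1. the mains rocker is on while the lid is still open (value of joint each of rocker, lid above 0.3 rad), for 0.1 s.
2. the lid is fully shut (value of joint lid below 0.025 rad), for 0.2 s.
3. the green start key is pressed with the lid shut and the mains on (value of joint start_key above 0.0035 m and value of joint lid below 0.025 rad and value of joint rocker above 0.3 rad and contact force between the fingers and start_key above 0.5 N), for 0.06 s.
At the end, for the whole second after the job is handed in: The rocker rests on (beyond 0.3 of 0.4 rad), the lid is shut to within 0.025 rad (under 5 mm at its lip), all three keys are up again (within 1 mm), and the four bystanders stand upright within 25 mm of where they were (value of joint rocker above 0.3 rad and value of joint lid below 0.025 rad and value of joint each of start_key, stop_key, open_key below 0.001 m and distance of each of jar, cassettes, tube_rack, bowl from where it was at the start of the episode below 0.025 m and angle between each of jar, cassettes, tube_rack, bowl's own z axis and vertical below 0.15 rad); the robot touches nothing.
It fails at once if the start key is pressed while the lid is open or the mains is off (value of joint start_key above 0.0025 m and (value of joint lid above 0.04 rad or value of joint rocker below 0.2 rad)).
It fails at once if the red or the blue key is pressed (value of joint any of stop_key, open_key above 0.0025 m).
It fails at once if the lid is lifted further open, or hooked or pinched from underneath (value of joint lid above 0.95 rad or contact force between the fingers and lid_c2 above 1 N).
It fails at once if the lid is slammed (its front edge faster than about 0.5 m/s) (velocity of joint lid below -2.8 rad/s).
It fails at once if a bystander is shoved, lifted or carried (25 mm) or tipped (0.35 rad) (distance of any of jar, cassettes, tube_rack, bowl from where it was at the start of the episode above 0.025 m or angle between any of jar, cassettes, tube_rack, bowl's own z axis and vertical above 0.35 rad).
It also fails if it takes over 48 s, if anything falls off the work surface, if the arm or the gripper's body presses on something with over 40 N, if the wrist force passes 120 N, or if a joint passes its speed limit or range.

## Working session

There is one attempt and no reset: what is moved stays moved. The work goes in short steps, each a Python script; the robot and the scene stay as the last script left them, time stands still between calls to the robot, and variables do not carry over. Pictures are saved under pics/ and viewed, at most 10 in all, crops included, and the job is handed in when it is done.

```bash
mkdir -p pics
cat > h.py <<'E'
import numpy as np, cv2
from rig import r
def cloud(c):
    K=c["camera_matrix"];z=c["z_map"];R=cv2.Rodrigues(np.array(c["rvec"],float))[0];t=np.array(c["tvec"]).ravel()
    v,u=np.mgrid[:z.shape[0],:z.shape[1]]
    p=np.stack([(u-K[0,2])/K[0,0]*z,(v-K[1,2])/K[1,1]*z,z],-1)
    w=(p-t)@R; w[z==0]=np.nan
    return w
E
python3 - <<'E'
from h import *
for n in("scene","top"):
    c=r.camera(n); cv2.imwrite(f"pics/{n}0.png",c["frame"][...,::-1]); np.savez(f"{n}0.npz",w=cloud(c),f=c["frame"])
    R=cv2.Rodrigues(np.array(c["rvec"],float))[0]; print(n,-R.T@np.array(c["tvec"]).ravel(),R[2])
print(r.read_time(),r.read_ee_rot(),r.read_opening())
E
```

```text
scene [ 1.18965626 -0.32749     0.91614242] [-0.57300462  0.35374203 -0.73927821]
top [0.42718721 0.05286234 1.09997784] [ 1.63945924e-01 -4.79388978e-04 -9.86469211e-01]
0.1 [[ 9.12764509e-01  4.08485756e-01 -5.80655420e-04]
 [ 4.08486169e-01 -9.12763553e-01  1.32159343e-03]
 [ 9.85098618e-06 -1.44349328e-03 -9.99998958e-01]] 0.9992018853265304
```

View pics/scene0.png

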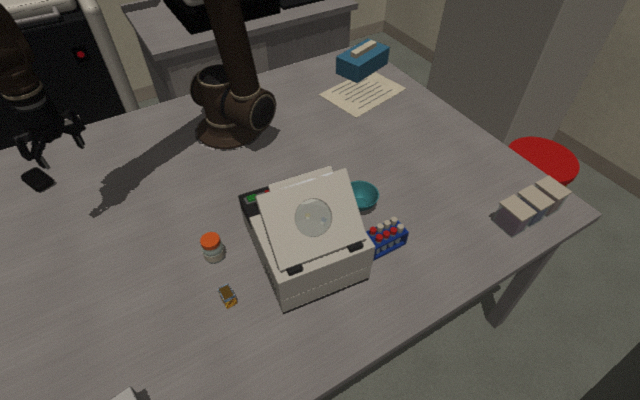

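View pics/top0.png

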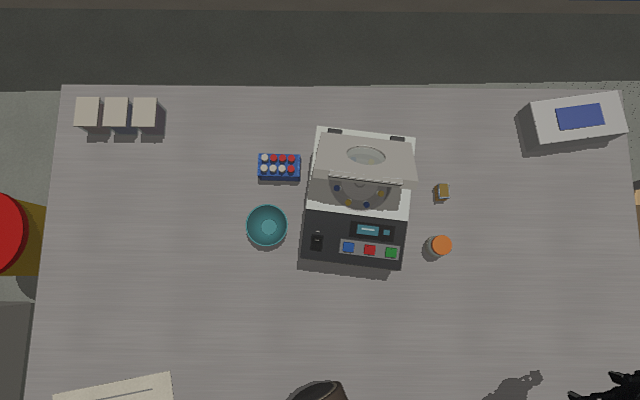

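The scene view shows the centrifuge with its lid open, and the jar and cassettes on its right (-y) side. In the top view the rocker is at about (317,240), blue at (348,247), red at (370,250), green at (391,253). The lid's front edge runs along row ~180.

```bash
cat > pose.py <<'E'
from h import *
from scipy.optimize import least_squares
d=np.load("top0.npz");w=d["w"];f=d["f"].astype(int)
box=np.zeros(f.shape[:2],bool);box[230:270,300:410]=1
R,G,B=f[...,0],f[...,1],f[...,2]
m={"blue":(B>R+40)&(B>G+20),"red":(R>G+50)&(R>B+50),"green":(G>R+30)&(G>B+30)}
loc={"blue":10,"red":-40,"green":-90}
P=[];L=[]
a=np.deg2rad(15);ca,sa=np.cos(a),np.sin(a)
def con(x,y,z): # console -> centrifuge frame
    return np.array([-.16+x*ca-z*sa,y,.119+x*sa+z*ca])
for k,v in m.items():
    q=v&box; p=np.nanmedian(w[q],0); P.append(p);L.append(con(.042,loc[k]/1e3,.008)); uv=np.argwhere(q).mean(0)
    print(k,q.sum(),uv[::-1].round(1),p.round(4))
P=np.array(P);L=np.array(L)
def T(s,l):
    c,n=np.cos(s[2]),np.sin(s[2]);return np.stack([s[0]+c*l[...,0]-n*l[...,1],s[1]+n*l[...,0]+c*l[...,1],l[...,2]],-1)
s=least_squares(lambda s:(T(s,L)-P).ravel(),[.45,.05,0]).x
if __name__=="__main__":
    print("pose",s,"res mm",((T(s,L)-P)*1e3).round(1).tolist())
    for n in("top","scene"):
        ww=np.load(n+"0.npz")["w"]; c,q=np.cos(s[2]),np.sin(s[2])
        dx,dy=ww[...,0]-s[0],ww[...,1]-s[1]; l=np.stack([c*dx+q*dy,-q*dx+c*dy,ww[...,2]],-1)
        b=(abs(l[...,1])<.12)&(l[...,0]>-.16)&(l[...,0]<.25)&(l[...,2]>.16)
        p=l[b]; sel=p[(abs(p[:,1])<.09)]
        k=np.polyfit(sel[:,0],sel[:,2],1); res=sel[:,2]-np.polyval(k,sel[:,0]); g=abs(res)<.01
        k=np.polyfit(sel[g,0],sel[g,2],1); print(n,"lid angle",-np.arctan(k[0]),"line",k,"x rng",np.percentile(sel[g,0],[0,1,99,100]),"z",np.percentile(sel[g,2],[0,1,99,100]), "y",np.percentile(p[:,1],[1,99]))
        dk=(abs(l[...,2]-.15)<.006)&(abs(l[...,1])<.16)&(abs(l[...,0])<.2); print("deck z",np.median(l[dk][:,2]),"x",np.percentile(l[dk][:,0],[1,99]),"y",np.percentile(l[dk][:,1],[1,99]))
    print("rocker",T(s,con(.042+.008,.085,.009)),"green",T(s,L[2]))
    fr=d["f"][220:275,290:415,::-1].astype(np.uint8); cv2.imwrite("pics/crop.png",cv2.resize(fr,None,fx=6,fy=6,interpolation=cv2.INTER_CUBIC))
E
python3 pose.py
```

```text
blue 101 [348.  246.5] [ 0.487  -0.0086  0.1379]
red 103 [369.3 249.3] [ 0.4824 -0.0577  0.1381]
green 102 [390.6 252.1] [ 0.476  -0.1084  0.1378]
pose [ 0.60692396 -0.03175774 -0.10938214] res mm [[0.3, 0.1, -0.3], [-0.6, -0.6, -0.5], [0.3, 0.5, -0.2]]
top lid angle 0.7667812209322264 line [-0.96344248  0.29985187] x rng [0.00341109 0.00494189 0.14747842 0.15251269] z [0.16019703 0.16372018 0.29489858 0.2975428 ] y [-0.1073634   0.10316666]
deck z 0.1494422064544903 x [-0.07710665  0.15852207] y [-0.12032359  0.11709922]
scene lid angle 0.7692226102416283 line [-0.96816113  0.30239702] x rng [0.00643931 0.009954   0.1486943  0.15629041] z [0.16000586 0.16462614 0.29419206 0.29705496] y [-0.10819664  0.10393878]
deck z 0.15059719607861752 x [-0.06581797  0.16196684] y [-0.12088653  0.11558143]
rocker [0.50285133 0.06518261 0.14063428] green [ 0.47632365 -0.10795625  0.13759781]
```

View pics/crop.png

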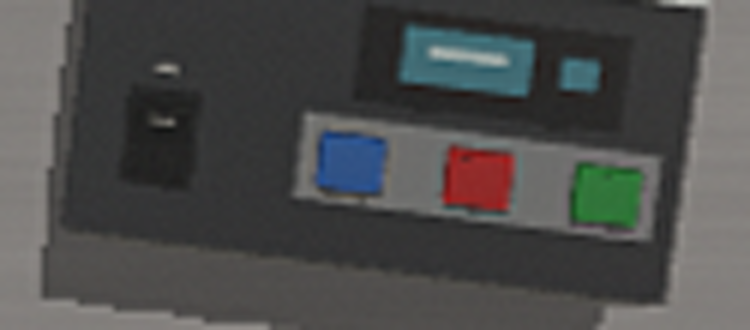

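The crop shows the rocker centred at about (165,140), i.e. full-image (317.5,243), with the keys where the model puts them. The pose fits to under 1 mm, with the lid at about 0.768 rad and the hinge at local x ≈ 0.1225. Next I press the rocker, tool along the panel normal.

```bash
cat >> h.py <<'E'
S=[0.60692396,-0.03175774,-0.10938214]
c,n=np.cos(S[2]),np.sin(S[2]); RC=np.array([[c,-n,0],[n,c,0],[0,0,1.]])
a=np.deg2rad(15); RP=RC@np.array([[np.cos(a),0,-np.sin(a)],[0,1,0],[np.sin(a),0,np.cos(a)]])
FLIP=np.diag([1.,-1,-1]); ODOWN=RC@FLIP; OPAN=RP@FLIP
def W(l): return RC@np.array(l)+[S[0],S[1],0]
def C(x,y,z): return W([-.16,0,.119])+RP@np.array([x,y,z])
def press(x,y,z0,z1,fmax,step=.001):
    f0=np.array(r.read_contact_force()); z=z0
    while z>z1:
        z-=step; r.move_straight(C(x,y,z),vel=.03)
        F=(np.array(r.read_contact_force())-f0)@RP[:,2]
        print(round(z*1e3,1),round(F,1),(np.array(r.read_ee_pos())-C(x,y,z)).round(4))
        if F>fmax: break
    return z
E
python3 - <<'E'
from h import *
r.move_gripper(0.0)
r.reach(C(.055,.085,.10),OPAN); print(r.read_time(),r.read_ee_pos(),C(.055,.085,.1),r.read_contact_force())
r.move_straight(C(.055,.085,.014)); print(r.read_time())
press(.055,.085,.012,.002,12)
print(r.read_time())
r.move_straight(C(.055,.085,.10)); print(r.read_time())
w=r.camera("top"); cv2.imwrite("pics/crop2.png",cv2.resize(w["frame"][200:275,290:415,::-1],None,fx=6,fy=6,interpolation=cv2.INTER_CUBIC))
E
```

```text
4.5417 [0.48427798 0.06704629 0.22980845] [0.48424031 0.06722647 0.22982763] [0.23421154 0.05177475 1.19246667]
5.2667
11.0 -1.2 [0.0003 0.0001 0.0007]
10.0 1.0 [0.0003 0.0001 0.0005]
9.0 3.1 [0.0008 0.     0.0008]
8.0 3.9 [0.0011 0.     0.0011]
7.0 3.4 [0.0008 0.0001 0.0008]
6.0 2.8 [-0.0001  0.     -0.0001]
5.0 2.1 [-0.0003 -0.     -0.0003]
4.0 7.1 [-0.0003 -0.      0.0004]
3.0 15.6 [-0.0005  0.      0.0012]
7.5167
8.3167
```

Run:
```python
from h import *
r.reach(W([-.05,0,.34]),ODOWN); print(r.read_time(),r.read_ee_pos())
for n in("top","scene"):
    k=r.camera(n); w=cloud(k); q=(w-[S[0],S[1],0])@RC
    if n=="top": cv2.imwrite("pics/crop3.png",cv2.resize(k["frame"][200:275,290:415,::-1],None,fx=6,fy=6,interpolation=cv2.INTER_CUBIC))
    b=(abs(q[...,1])<.09)&(q[...,0]>.02)&(q[...,0]<.14)&(q[...,2]>.165)&(q[...,2]<.29); p=q[b]
    z=.3-.965*p[:,0]; p=p[abs(p[:,2]-z)<.02]; print(n,-np.arctan(np.polyfit(p[:,0],p[:,2],1)[0]))
    s=q[q.shape[0]*0:][(abs(q[...,0]+.16-.042*.966)<.025)&(abs(q[...,1]-.085)<.008)&(q[...,2]<.16)] if n=="top" else []
    for p in s: print("   rocker slope-x %.1f h %.1f"%tuple(1e3*(RP.T@(RC@(p-[-.16,0,.119])))[[0,2]])) if abs(p[1]-.085)<.002 else None
```

```text
9.0667 [ 0.55731668 -0.0262268   0.33827718]
top 0.7750548880026841
   rocker slope-x 67.2 h 2.6
   rocker slope-x 67.3 h 1.2
   rocker slope-x 64.5 h 0.3
   rocker slope-x 65.1 h 2.2
   rocker slope-x 61.6 h -2.9
   rocker slope-x 60.0 h 1.7
   rocker slope-x 58.2 h 4.9
   rocker slope-x 55.1 h 2.5
   rocker slope-x 55.4 h 2.6
   rocker slope-x 53.1 h 4.3
   rocker slope-x 53.9 h 7.1
   rocker slope-x 51.2 h 7.0
   rocker slope-x 51.5 h 6.9
   rocker slope-x 48.5 h 4.7
   rocker slope-x 48.9 h 5.7
   rocker slope-x 46.0 h 4.0
   rocker slope-x 46.6 h 6.1
   rocker slope-x 43.0 h 0.8
   rocker slope-x 44.1 h 5.0
   rocker slope-x 41.8 h 6.8
   rocker slope-x 39.5 h 7.3
   rocker slope-x 36.8 h 6.8
   rocker slope-x 37.7 h 9.8
   rocker slope-x 34.7 h 8.3
   rocker slope-x 35.7 h 11.4
   rocker slope-x 32.7 h 10.0
   rocker slope-x 32.6 h 8.1
   rocker slope-x 30.6 h 11.0
   rocker slope-x 30.3 h 8.5
   rocker slope-x 27.1 h 5.7
   rocker slope-x 27.6 h 6.5
   rocker slope-x 24.1 h 2.4
   rocker slope-x 24.1 h 1.1
   rocker slope-x 21.3 h 0.4
   rocker slope-x 22.0 h 2.4
   rocker slope-x 19.0 h 1.1
   rocker slope-x 16.8 h 1.7
scene 0.7713024619665046
```

View pics/crop3.png

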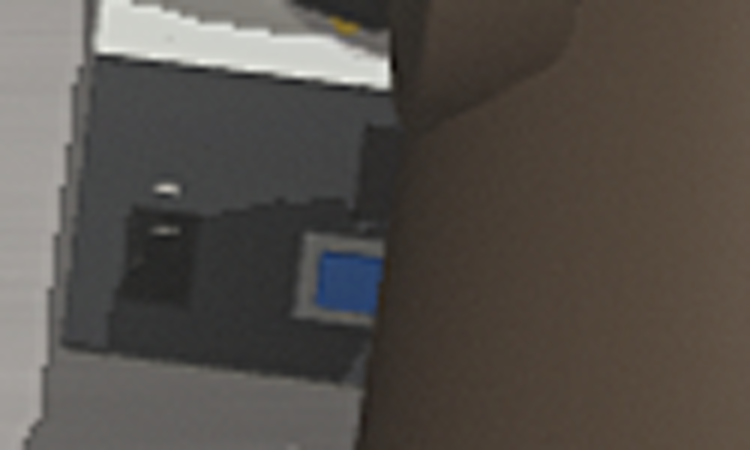

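The rocker profile now has the near half ~10 mm up and the far half ~5 mm, so it is on. The lid is still at ~0.77. Next I ease the lid down along its arc, pressing the lip from above.

Run:
```python
from h import *
def tip(t,dz=0): return W([.1225-.185*np.cos(t)+.022*np.sin(t)+.006,0,.15+.185*np.sin(t)+.022*np.cos(t)+dz])
f0=np.array(r.read_contact_force())
F=lambda:(np.array(r.read_contact_force())-f0).round(1)
r.move_straight(tip(.77,.02),ori=ODOWN)
for t in np.r_[np.arange(.74,.05,-.1),.03]:
    r.move_straight(tip(t),vel=.06); print(round(t,2),F(),(np.array(r.read_ee_pos())-tip(t)).round(4))
for dz in np.arange(.002,-.0061,-.001):
    r.move_straight(tip(0,dz),vel=.02); print(round(dz,4),F())
    if F()[2]>14: break
r.dwell(.3); print(F(),r.read_ee_pos(),r.read_time())
r.move_straight(tip(0,.08)); print(r.read_time())
r.reach(C(.042,-.09,.12),OPAN)
k=r.camera("scene"); q=(cloud(k)-[S[0],S[1],0])@RC; cv2.imwrite("pics/shut.png",k["frame"][...,::-1])
p=q[(abs(q[...,1])<.09)&(q[...,0]>-.05)&(q[...,0]<.1)&(q[...,2]>.155)&(q[...,2]<.19)]; kk=np.polyfit(p[:,0],p[:,2],1)
print("lid",kk,len(p),r.read_time())
```

```text
0.74 [-2.   0.5  3.2] [-0.0008  0.0001  0.001 ]
0.64 [-1.5 -0.   2.4] [-0.0001  0.      0.0003]
0.54 [-0.1  0.5 -0.2] [ 0.0005 -0.0001 -0.0002]
0.44 [-0.5  1.2  0.8] [ 0.0001 -0.0001 -0.0001]
0.34 [-0.5  1.5  0.2] [-0.0001 -0.     -0.    ]
0.24 [0.2 0.6 0.7] [-0.0001  0.     -0.0001]
0.14 [-0.4  0.8 -0.1] [-0.0003  0.     -0.0003]
0.03 [0.5 0.1 0.4] [-0.0004 -0.     -0.0005]
0.002 [-0.5  0.2 -0. ]
0.001 [0.3 0.6 1.2]
0.0 [-0.3  0.8  0.7]
-0.001 [-2.6  1.1  5.9]
-0.002 [-4.   1.1 12.2]
-0.003 [-5.2  1.1 16.8]
[-5.7  1.4 17.4] [ 0.55084945 -0.02556635  0.1718232 ] 15.4333
16.1333
lid [-0.00712196  0.17172986] 3566 21.175
```

View pics/shut.png

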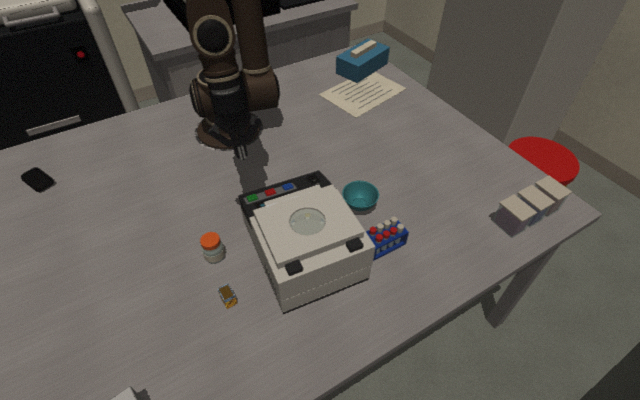

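The lid is shut (slope 0.007 rad, top at 0.172 m), the bystanders are in place and the keys are visible around (250,198)–(288,187). The arm looks oddly retracted after that reach, so I'll check its pose.

Run:
```python
from h import *
print(r.read_time(),r.read_ee_pos(),C(.042,-.09,.12),np.array(r.read_ee_rot()).round(3),OPAN.round(3),r.read_joints(),r.read_dq(),r.read_contact_force(),r.ik(C(.042,-.09,.12),OPAN),r.ik(C(.042,-.09,.02),OPAN))
```

```text
21.175 [ 0.44755149 -0.10478413  0.24576465] [ 0.44750915 -0.10479183  0.2457815 ] [[ 0.96  -0.109  0.257]
 [-0.105 -0.994 -0.028]
 [ 0.259  0.    -0.966]] [[ 0.96  -0.109  0.257]
 [-0.105 -0.994 -0.028]
 [ 0.259  0.    -0.966]] [-0.25396847 -0.21303007 -0.36255703  1.16210906  0.0373117   3.00179343] [-0.00154402  0.00072562 -0.00106721  0.00108179  0.00116033 -0.0009154 ] [-0.44590581 -0.82300688 -0.151819  ] [-0.25400668 -0.21312745 -0.3626005   1.16213568  0.03730989  3.00183105] [-0.244896   -0.14683924 -0.52215196  0.93597761  0.03497345  3.0106428 ]
```

The pose is right; the slow reach was the last joint unwinding. Next I press start.

Run:
```python
from h import *
r.move_straight(C(.042,-.09,.014))
press(.042,-.09,.010,.000,8)
r.dwell(.2); print(r.read_contact_force(),r.read_ee_pos(),C(.042,-.09,.003))
r.move_straight(C(.042,-.09,.12)); print(r.read_time())
r.reach([.3,-.15,.33],OPAN); r.dwell(.3)
k=r.camera("scene"); q=(cloud(k)-[S[0],S[1],0])@RC
p=q[(abs(q[...,1])<.09)&(q[...,0]>-.05)&(q[...,0]<.1)&(q[...,2]>.155)&(q[...,2]<.19)]; print("lid",np.polyfit(p[:,0],p[:,2],1))
k=r.camera("top"); cv2.imwrite("pics/end.png",k["frame"][80:300,200:480,::-1].repeat(2,0).repeat(2,1)); print(r.read_time())
```

```text
9.0 0.5 [ 0.0001 -0.      0.0003]
8.0 -0.6 [-0. -0.  0.]
7.0 1.2 [ 0.0001 -0.      0.0001]
6.0 2.2 [ 0.0001 -0.      0.0001]
5.0 2.8 [ 0.0001 -0.      0.0001]
4.0 3.0 [ 0.0001 -0.      0.0001]
3.0 3.7 [ 0.0001 -0.      0.0001]
2.0 12.4 [-0.0001  0.      0.0008]
[-6.80810711  0.18135449 10.89895364] [ 0.47778631 -0.10814161  0.13263393] [ 0.47761001 -0.10809752  0.13276818]
25.2333
lid [-0.00842942  0.17176004]
26.3667
```

View pics/end.png

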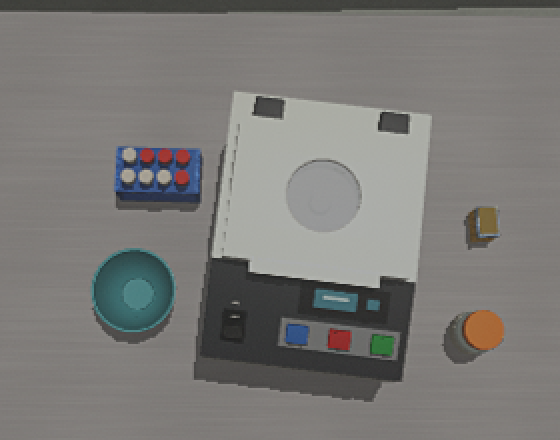

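The picture shows the lid flat and shut, the rocker at (235,322), the three keys around (297,334)–(382,345) and all bystanders in place. The start key bottomed out and was released, and the robot is clear of everything.

```bash
python3 -c "
from rig import r
print(r.sign_off())"
```

```text
the job is handed in; nothing more can be done
None
```

Job handed in at about 26 s of the 48 s allowed: the rocker was pressed to on, the lid eased shut from above and the green key pressed and released; final images showed the lid shut and the bystanders in place, but the sign-off returned no verdict.

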